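# Return four bench items to their fitted docks

## Task

Tidy the front of the bench for the next shift: put the lidded specimen cup, the dropper bottle, the hand meter and the test cartridge each into the grey dock that fits it in shape and size, all upright or face up and sitting flat on the dock's floor inside its rim or corners (meter and cartridge lengthwise in their docks, either way round). Let go of everything, and leave the tape roll and the marker lying where they are; the stock at the back and far right of the bench is not part of the job.

Things in the scene. Friction and masses are not known exactly. Their poses are not given: they have to be found in the camera images.
- specimen_cup: white plastic specimen cup with an orange screw lid, loose, standing upright on the front strip of the worktop among the docks (not the like cup at the back right, beyond y = -0.55). Height 64; body diameter 55 below (z 0 to 52), lid diameter 61 (z 52 to 64); grip the lid. About 50 g. Origin: centre of the underside, z up.
- stain_bottle: small amber glass dropper bottle with a black dropper cap, loose, standing upright on the front strip of the worktop among the docks (not the bottles beyond y = -0.55). Height 90; body diameter 31 (z 0 to 57), cap diameter 19 above that; grip the body at about half height. About 60 g. Origin: centre of the underside, z up.
- meter: dark blue hand meter with a small screen, loose, lying face up. 90 long (its x) x 51 wide (its y) x 17 high; grip it across the width at the middle. About 70 g. Origin: centre of the underside, z up.
- cartridge: flat white test cartridge, loose, lying flat on the front strip of the worktop among the docks (not those beside the grey step rack, beyond y = -0.55). 20 wide (its x) x 70 long (its y) x 8 thick; grip it across the width at the middle. About 20 g. Origin: centre of the underside, z up.
- cup_dock: the larger round grey plastic dock with a black floor pad, fixed to the worktop; fits the specimen cup. Outer diameter 84, bore 68, rim 12 above the worktop, floor 4 above the worktop. Origin: centre of the underside, z up.
- bottle_dock: the smaller round grey plastic dock with a black floor pad, fixed to the worktop; fits the dropper bottle. Outer diameter 59, bore 43, rim 12 above the worktop, floor 4 above the worktop. Origin: centre of the underside, z up.
- meter_dock: the larger rectangular grey plastic dock with a black floor pad, fixed to the worktop; fits the hand meter. Outside 112 (its x) x 73 (its y), inside 102 x 63; floor 3 above the worktop; four L-shaped corners rise to 10 above the worktop; the middle 54 of each long side is open so that fingers can pass. Origin: centre of the underside, z up.
- cartridge_dock: the smaller, narrow rectangular grey plastic dock with a black floor pad, fixed to the worktop; fits the test cartridge. Outside 92 (its x) x 42 (its y), inside 82 x 32; floor 3 above the worktop; four L-shaped corners rise to 8 above the worktop; the middle 48 of each long side is open so that fingers can pass. Origin: centre of the underside, z up.
- tape_roll: cream tape roll lying flat near the worktop's front edge, loose, diameter 62, height 19: a bystander, leave it. Origin: centre of the underside.
- marker: white marker pen with a blue cap, lying roughly along y near the front edge, loose, 139 long (its y), 12 thick: a bystander, leave it. Origin: centre of the underside.
Not all that is in view belongs to the job. Leave any red look-alike of the meter alone.

How it is judged (in metres and radians):
At the end, for the whole second after the job is handed in: Cup, bottle, meter and cartridge each in its own dock: centre within 10 mm of the dock's centre, underside at most 7 mm above the dock's underside, tilt under 0.08 rad, meter and cartridge within 0.3 rad of lengthwise (either way round), released and at rest (under 20 mm/s) (horizontal distance between specimen_cup and cup_dock below 0.01 m and z of specimen_cup in the frame of cup_dock below 0.007 m and angle between each of specimen_cup, stain_bottle, meter, cartridge's own z axis and vertical below 0.08 rad and linear speed of each of specimen_cup, stain_bottle, meter, cartridge below 0.02 m/s and contact force between each of specimen_cup, stain_bottle, meter, cartridge and the fingers below 0.1 N and horizontal distance between stain_bottle and bottle_dock below 0.01 m and z of stain_bottle in the frame of bottle_dock below 0.007 m and horizontal distance between meter and meter_dock below 0.01 m and z of meter in the frame of meter_dock below 0.007 m and angle between the x axis of meter and the x axis of meter_dock, either way round below 0.3 rad and horizontal distance between cartridge and cartridge_dock below 0.01 m and z of cartridge in the frame of cartridge_dock below 0.007 m and angle between the y axis of cartridge and the x axis of cartridge_dock, either way round below 0.3 rad); the robot touches nothing.
It fails at once if the tape roll is shoved from where it lay (more than 25 mm) (distance of tape_roll from where it was at the start of the episode above 0.025 m).
It fails at once if the marker is shoved from where it lay (more than 25 mm) (distance of marker from where it was at the start of the episode above 0.025 m).
It also fails if it takes over 120 s, if anything falls off the work surface, if the arm or the gripper's body presses on something with over 40 N, if the wrist force passes 120 N, or if a joint passes its speed limit or range.

## Robot

A 6-joint arm with a two-finger parallel gripper is mounted at the origin on a cart in front of the work surface, level with it; the furniture and walls round the work are solid. World frame = base frame: x ahead of the robot, y to its left, z up, the work surface at z = 0. Lengths are in m, angles in degrees, forces in N, time in s.
With the tool pointing down it reaches from about 0.325 to 0.775 m from the base axis. Payload 5.5 kg.
Tool frame: the origin (TCP) lies at the centre of the arm's flange, where the gripper is bolted on; the fingertips stand 182 mm ahead of it and the grasp point (between the pads) lies 163 mm ahead of it; z points along the fingers, y is the line along which they close (so a half turn about z gives the same grasp; the last joint's range is limited). The gripper opens to 88 mm and grips with 3 to 60 N. Pads are 20 mm wide; open, the fingers measure 115 mm over their backs; the gripper's body (75 mm by 178 mm) begins 61 mm behind the grasp point.
Start: joints at [-66.331, 5.22, 70.514, -0, 104.267, -3.249], TCP at [0.272, -0.535, 0.405] pointing down, gripper open.
Joint ranges: [-164.24, 164.24], [-49.07, 125.15], [9.68, 141.18], [-86.29, 266.29], [3.28, 154.24], [-151.56, 151.56]. Speed limits (degrees/s): [147.25, 147.25, 172.46, 180, 180, 180].

## Interface

Orientations are given as [roll, pitch, yaw] about the fixed x, y, z axes, in that order (R = Rz(yaw) Ry(pitch) Rx(roll)).
In Python, from cell import ctrl gives the robot as it stands.
- The arm moves only by the tool move_arm, never from a script. Its argument "motion" is a list of rows, each a list of 4 numbers: the shift along the tool's x, y, z in cm, then the turn about the tool's z in rad. In form: [[tx, ty, tz, twist], ...]. A call has 1 to 5 rows; each row is the pose to reach, as a shift and turn from the pose commanded when the call began, along the tool's axes at that moment; what a row does not reach only later rows make up. A row lasts 1/10 s, in which the tool goes at most 50 mm and 8.59 degrees, less where a joint would pass 70% of its speed; a pose out of reach is approached as far as the arm can. A call with a gripper value outside its range is refused whole. "jaw" is the opening in per cent of the stroke, from 0 (shut) to 100 (fully open), set as the call begins (left out, the last holds). The fingers move at their own pace and stop on an object; the grip force is fixed at half the most. Time passes only in rows, so rows that repeat a pose let the fingers close. It gives the time, the measured TCP pose, the force, the opening and the grip force at its end, in the units of the state.
- ctrl.state(): the state, without advancing time (a new reading comes with each control period).
- ctrl.capture(name): name is "side" or "top" or "wrist"; returns the picture (384x512x3 uint8, red, green, blue); there is no depth.
- ctrl.camera_model(name): a dict with "K" (3x3 intrinsics, pixels), "rvec" (rotation vector, rad) and "tvec" (3), from world to camera coordinates, as OpenCV has them. Camera axes: x right, y down, z forward; pixel columns grow to the right and rows downward; lengths in m; the calibration is good to about 2 mm. A picture is of the moment at which its call begins: read the wrist's pose just before it. camera_model takes no time and is no camera call; for the wrist camera it gives the pose at the moment of the call.
- ctrl.job_done(): hands the job in; it is judged then, once.
The state is a dict: "clock": time; "joints": joint angles; "qvel": joint speeds; "joint_torque": joint torques, N m; "tool_pos": TCP position; "ee_rot": TCP orientation; "force": force on the tool from outside, world axes, zero at the start; "wrist_torque": the same for the moment, N m; "grip_width": finger opening in m; "grasp_force": force on a finger pad.
Only numpy, scipy, OpenCV 4.12 (cv2) and the standard library are available. Lean on these libraries where they do the work, as an engineer would, in place of code of your own. Each camera call takes 0.05 s, during which the arm holds its last target. There are 200 camera calls.

## Working session

There is one attempt and no reset: what is moved stays moved. The work goes in short steps, Python scripts to look and compute and a tool call to move; the robot and the scene stay as the last step left them, time stands still between calls to the robot, and variables do not carry over. Pictures are saved under pics/ and viewed, at most 14 in all, crops included, and the job is handed in when it is done.

Besides the shell and the picture viewer there is one more tool, called after "Emit:" by a JSON object that holds its "api" and its "payload". move_arm: Moves the arm, as the interface text tells. Its arguments: {"type":"object","properties":{"motion":{"type":"array","items":{"type":"array","items":{"type":"number"}}},"jaw":{"type":"number"}},"required":["motion"]}

```bash
mkdir -p pics
cat > h.py <<'E'
import numpy as np,cv2
from cell import ctrl
def snap(n,f):
    im=ctrl.capture(n); cv2.imwrite(f'pics/{f}.png',cv2.cvtColor(im,cv2.COLOR_RGB2BGR)); return im
def ray(cm,u,v,z):
    K=np.array(cm['K']);R=cv2.Rodrigues(np.array(cm['rvec'],float))[0];t=np.array(cm['tvec'],float).ravel()
    o=-R.T@t; d=R.T@np.linalg.inv(K)@np.array([u,v,1.]); return o+d*(z-o[2])/d[2]
def proj(cm,P):
    return cv2.projectPoints(np.array(P,float).reshape(-1,3),np.array(cm['rvec'],float),np.array(cm['tvec'],float),np.array(cm['K'],float),None)[0].reshape(-1,2)
E
python3 - <<'E'
from h import *
for n in ['top','side','wrist']:
    snap(n,n+'0'); cm=ctrl.camera_model(n); print(n,cm)
a=[cv2.imread(f'pics/{n}0.png') for n in ['top','side','wrist']]
print(ctrl.state())
E
```

```text
top {'K': array([[399.26005839,   0.        , 250.79680559],
       [  0.        , 399.26005839, 188.90961073],
       [  0.        ,   0.        ,   1.        ]]), 'rvec': array([ 2.16212808, -2.13890539,  0.13114884]), 'tvec': array([-0.06881081,  0.47513461,  1.42362523])}
side {'K': array([[433.61573   ,   0.        , 257.57430575],
       [  0.        , 433.61573   , 192.05483706],
       [  0.        ,   0.        ,   1.        ]]), 'rvec': array([ 2.28516326, -0.19843061,  0.10346876]), 'tvec': array([-0.4459637 ,  0.03097409,  1.42227007])}
wrist {'K': array([[285.77406566,   0.        , 251.18698139],
       [  0.        , 285.77406566, 188.14251711],
       [  0.        ,   0.        ,   1.        ]]), 'rvec': array([-2.49126288,  1.52894965,  0.19229381]), 'tvec': array([-0.60019854, -0.02877517,  0.39120333])}
{'clock': 0.15, 'joints': array([-6.63311078e+01,  5.25609726e+00,  7.05655313e+01,  3.29625907e-04,
        1.04264656e+02, -3.24915232e+00]), 'qvel': array([-0.04156962, -0.09748324, -0.21259878,  0.00422937, -0.03453106,
        0.02546923]), 'joint_torque': array([ 1.12682595e-03, -4.47048676e+01, -4.06906164e+01,  6.99358759e-02,
        2.75209610e-02, -9.27152269e-05]), 'tool_pos': array([ 0.27165092, -0.53505691,  0.40374103]), 'ee_rot': array([-1.79913873e+02, -5.20948188e-03,  2.69181216e+01]), 'force': array([0.06327147, 0.817415  , 0.05639892]), 'wrist_torque': array([-0.04362388, -0.00511932, -0.01433066]), 'grasp_force': 0.0, 'grip_width': 0.08789669060811804}
```

View pics/top0.png

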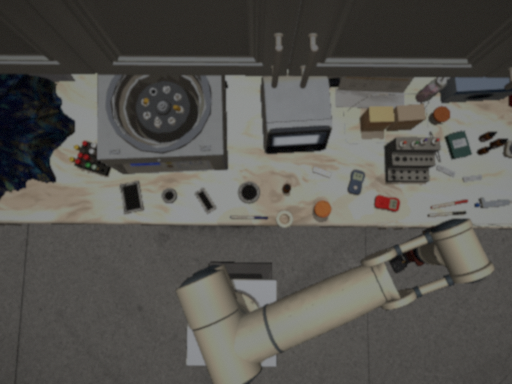

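View pics/side0.png

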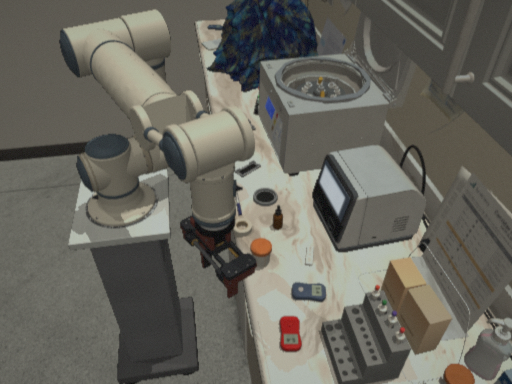

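View pics/wrist0.png

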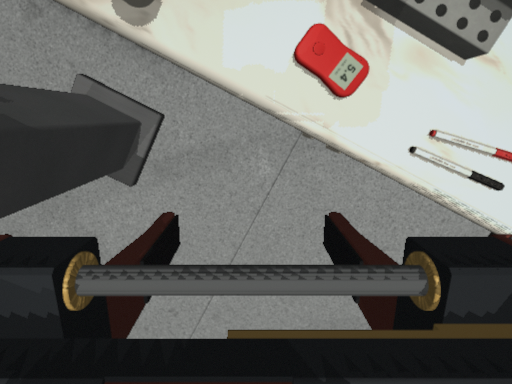

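The top view shows the docks: meter (132,197), bottle (170,196), cartridge (205,200) and cup (249,192). The objects are the bottle (287,188), cartridge (321,171), cup (322,210) and blue meter (356,182). The bystanders are the tape (285,219) and marker (250,217).

Run:
```python
from h import *
im=cv2.imread('pics/top0.png'); cm=ctrl.camera_model('top')
c=im[155:230,105:375]; cv2.imwrite('pics/c1.png',cv2.resize(c,None,fx=2.9,fy=2.9,interpolation=cv2.INTER_CUBIC))
hsv=cv2.cvtColor(im,cv2.COLOR_BGR2HSV)
def blobs(m,name,z,amin=15):
    m=m.astype(np.uint8); M=np.zeros_like(m); M[160:226,110:372]=m[160:226,110:372]
    n,l,s,ce=cv2.connectedComponentsWithStats(M)
    for i in range(1,n):
        if s[i,4]<amin: continue
        pts=np.argwhere(l==i)[:,::-1].astype(np.float32)
        w=np.array([ray(cm,u,v,z)[:2] for u,v in pts],np.float32)
        r=cv2.minAreaRect(w*1000); ev,V=np.linalg.eigh(np.cov(w.T)); 
        print(name,s[i,:4],s[i,4],'px',ce[i].round(1),'w',(w.mean(0)*1000).round(1),'rect c',np.round(r[0],1),np.round(r[1],1),'axis deg',round(np.degrees(np.arctan2(V[1,1],V[0,1])),1))
H,S,V=[hsv[...,i] for i in range(3)]
blobs(V<60,'black pad',.003)
blobs((H<20)&(S>150)&(V>90),'orange',.064)
blobs((H>95)&(H<125)&(S>60)&(V>40),'blue',.017)
```

```text
black pad [110 160  47  13] 220 px [125.8 163.5] w [570.9 406.6] rect c [561.5 379.9] [ 45.7 173.1] axis deg 98.0
black pad [161 160  11   2] 17 px [165.6 160.4] w [584.2 257.6] rect c [583.7 256.1] [ 3.8 37.6] axis deg 92.4
black pad [210 160  17   9] 131 px [219.1 163.7] w [573.4  56.2] rect c [572.3  60.5] [30.5 60.3] axis deg 81.1
black pad [122 184  18  27] 347 px [131.1 196.7] w [445.8 380.4] rect c [445.2 380.9] [91.5 54.6] axis deg -167.8
black pad [241 185  16  15] 184 px [248.7 191.8] w [468.5 -55.7] rect c [467.9 -55. ] [52.3 55.6] axis deg 156.0
black pad [283 185   7   8] 45 px [286.1 188.4] w [ 482.6 -194.3] rect c [ 482.4 -194. ] [26.3 22.3] axis deg 158.1
black pad [165 191   9   9] 57 px [168.7 195.2] w [452.7 240.8] rect c [452.6 240.7] [26.7 28.6] axis deg 150.3
black pad [198 192  14  18] 105 px [205.  200.1] w [436.  105.7] rect c [436.  105.4] [69.5 20.4] axis deg -146.4
orange [315 202  15  15] 182 px [322.1 208.8] w [ 403.2 -316.4] rect c [ 402.7 -316.2] [49.4 49.8] axis deg 131.9
blue [130 162  30   4] 93 px [145.1 163.7] w [567.9 330.1] rect c [568.8 332.3] [ 11.3 107.9] axis deg 92.6
blue [349 180  11  13] 55 px [354.4 186.3] w [ 491.1 -444. ] rect c [ 490.  -445.2] [36.1 42.1] axis deg 178.1
```

View pics/c1.png

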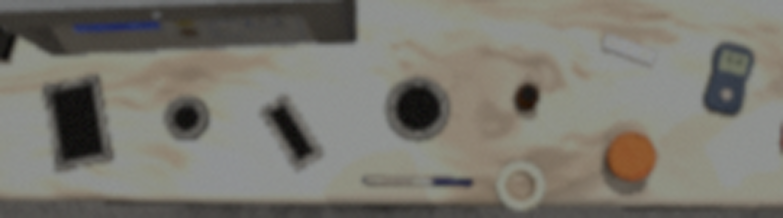

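The crop confirms the layout, with dock and object positions to about 5 mm. Next I work out the wrist camera offset and moves for close looks.

```bash
cat >> h.py <<'E'
from scipy.spatial.transform import Rotation as Ro
def tool():
    s=ctrl.state(); return np.array(s['tool_pos']),Ro.from_euler('xyz',s['ee_rot'],degrees=True).as_matrix(),s
def go(x,y,z,axis=None):
    "move numbers (cm, rad) to TCP x,y,z with finger-closing line at world angle axis (deg)"
    p,R,s=tool(); d=R.T@(np.array([x,y,z])-p)*100
    tw=0
    if axis is not None:
        cur=np.degrees(np.arctan2(R[1,1],R[0,1])); dl=(axis-cur+90)%180-90; tw=-np.radians(dl)
    print('move',d.round(2),'twist',round(tw,3),'alt',round(tw-np.sign(tw)*np.pi,3),'j6',s['joints'][5].round(1),'p',p.round(4),'rpy',s['ee_rot'].round(2))
E
python3 - <<'E'
from h import *
p,R,s=tool(); cm=ctrl.camera_model('wrist'); Rc=cv2.Rodrigues(cm['rvec'])[0]; o=-Rc.T@cm['tvec']
print('cam in tool',R.T@(o-p),'fwd in tool',R.T@Rc[2],'right',R.T@Rc[0], R[:,0],R[:,1])
go(.40,-.38,.40)
E
```

```text
cam in tool [0.06873495 0.00032999 0.01782067] fwd in tool [-0.24699912  0.00102859  0.96901516] right [ 2.98055100e-05  9.99999444e-01 -1.05387924e-03] [8.91654385e-01 4.52716744e-01 9.09226109e-05] [ 0.45271636 -0.89165332 -0.0015032 ]
move [18.46 -8.01  0.39] twist 0 alt 0.0 j6 -3.2 p [ 0.2717 -0.5351  0.4037] rpy [-1.7991e+02 -1.0000e-02  2.6920e+01]
```

Emit:
{"api": "move_arm", "payload": {"motion": [[4,-2,0,0],[9,-4,0,0],[14,-6,0,0],[17,-7.5,0,0],[17,-7.5,0,0]]}}

```text
clock: 0.65
tool_pos: [0.3918, -0.3877, 0.4047]
ee_rot: [-180.0, -0.1, 27.3]
force: [-0.1, -1.1, -0.2]
grip_width: 0.0879
grasp_force: 0.0
```

Run:
```python
from h import *
cm=ctrl.camera_model('wrist'); snap('wrist','w1'); print({k:v.tolist() for k,v in cm.items()}); go(.4,-.38,.4)
```

```text
{'K': [[285.77406565946563, 0.0, 251.1869813947107], [0.0, 285.77406565946563, 188.14251711031775], [0.0, 0.0, 1.0]], 'rvec': [-2.496216848642909, 1.5220882981313006, 0.18910370738815144], 'tvec': [-0.5246340015776332, 0.13723694626542582, 0.4336972600769375]}
move [ 1.27 -0.41  0.46] twist 0 alt 0.0 j6 14.4 p [ 0.3905 -0.3894  0.4046] rpy [-180.     -0.     27.16]
```

View pics/w1.png

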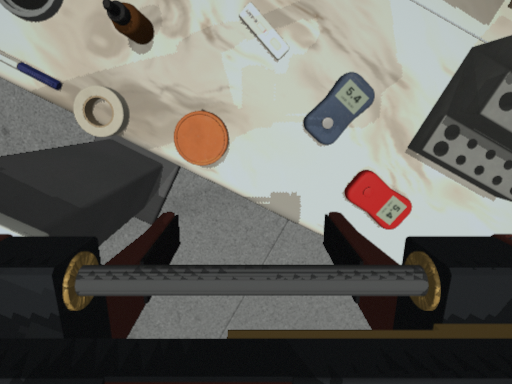

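The wrist view shows the cup lid (202,138), meter (340,108), cartridge (264,33), bottle (130,20), tape (99,110) and the red look-alike (378,200).

```bash
cat >> h.py <<'E'
def seg(im,cm,mask,z,name,near,maxd=40):
    "component nearest pixel 'near' -> world centre (mm), min-area rect, long-axis angle"
    n,l,s,ce=cv2.connectedComponentsWithStats(mask.astype(np.uint8))
    ok=[i for i in range(1,n) if s[i,4]>60]; i=min(ok,key=lambda k:np.hypot(*(ce[k]-near)))
    c=max(cv2.findContours((l==i).astype(np.uint8),0,cv2.CHAIN_APPROX_NONE)[0],key=cv2.contourArea).reshape(-1,2)
    w=np.array([ray(cm,u,v,z)[:2] for u,v in c],np.float32)*1000
    r=cv2.minAreaRect(w); b=cv2.boxPoints(r); e=[b[1]-b[0],b[2]-b[1]]; e=max(e,key=np.linalg.norm)
    cc,rr=cv2.minEnclosingCircle(w)
    print(name,'bbox',s[i],'rect',np.round(r[0],1),np.round(r[1],1),'ang',round(np.degrees(np.arctan2(e[1],e[0]))%180,1),'circ',np.round(cc,1),round(rr,1))
E
python3 - <<'E'
from h import *
im=cv2.imread('pics/w1.png'); cm={'K':[[285.77406565946563,0,251.1869813947107],[0,285.77406565946563,188.14251711031775],[0,0,1]],'rvec':[-2.496216848642909,1.5220882981313006,0.18910370738815144],'tvec':[-0.5246340015776332,0.13723694626542582,0.4336972600769375]}
h=cv2.cvtColor(im,cv2.COLOR_BGR2HSV);H,S,V=[h[...,i].astype(int) for i in range(3)]
seg(im,cm,(H<20)&(S>150)&(V>90),.064,'cup',(202,138))
seg(im,cm,(H>95)&(H<130)&(S>60)&(V>30),.012,'meter',(340,108))
seg(im,cm,(V<110)&(S>80),.0,'bottle z0',(130,20))
for p in [(38,340-0)]: pass
for q in [(264,33),(130,20),(250,10),(236,15)]: print(q,h[q[1],q[0]])
for p in [(142,42),(151,35),(147,40)]: print(p,ray(cm,*p,0).round(4))
m=((S<25)&(V>170)); m[70:]=0; cv2.imwrite('pics/m.png',m*255.)
seg(im,cm,m,.008,'cart',(264,33))
cv2.imwrite('pics/c2.png',cv2.resize(im[:80,90:310],None,fx=3.6,fy=3.6,interpolation=cv2.INTER_CUBIC))
E
```

```text
cup bbox [ 174  111   54   54 2251] rect [ 406.2 -317.6] [58.4 58.6] ang 160.4 circ [ 406.  -317.5] 29.9
meter bbox [ 304   73   70   71 1699] rect [ 511.2 -450.2] [49.7 89. ] ang 164.9 circ [ 511.1 -450.4] 46.5
bottle z0 bbox [112   3  41  41 834] rect [ 483.1 -180.7] [48.7 33.7] ang 79.5 circ [ 483.2 -179.3] 25.8
(264, 33) [100  18 208]
(130, 20) [ 14 193  41]
(250, 10) [100  19 206]
(236, 15) [ 77  11 201]
(142, 42) [ 0.47   -0.1962  0.    ]
(151, 35) [ 0.4824 -0.2031  0.    ]
(147, 40) [ 0.4749 -0.2008  0.    ]
cart bbox [ 189    0  166   70 6471] rect [ 548.1 -336.1] [ 75.5 204.2] ang 117.3 circ [ 543.4 -338.5] 107.1[ WARN:0@0.215] global loadsave.cpp:1063 imwrite_ Unsupported depth image for selected encoder is fallbacked to CV_8U.
```

View pics/c2.png

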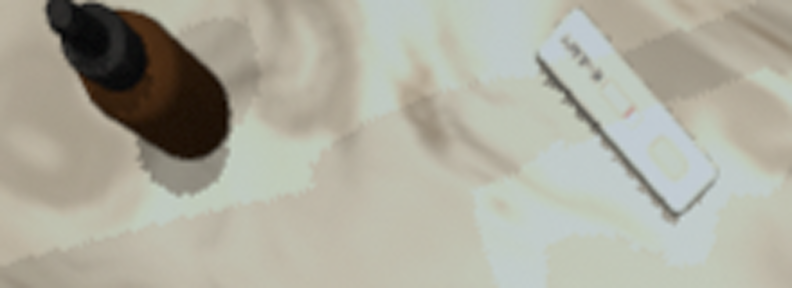

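The crop shows the cartridge corners at about (575,8), (537,55), (677,218) and (718,176) at 3.6x, and the bottle's amber body beside it. The meter measures 89x50, so I go there first.

Run:
```python
from h import *
cm={'K':[[285.77406565946563,0,251.1869813947107],[0,285.77406565946563,188.14251711031775],[0,0,1]],'rvec':[-2.496216848642909,1.5220882981313006,0.18910370738815144],'tvec':[-0.5246340015776332,0.13723694626542582,0.4336972600769375]}
c=np.array([(575,8),(537,55),(677,218),(718,176)])/3.6+[90,0]
w=np.array([ray(cm,u,v,.008)[:2]*1000 for u,v in c]); print(w.round(1),w.mean(0)); d=w[2]-w[1]; print(np.linalg.norm(d),np.linalg.norm(w[1]-w[0]),np.degrees(np.arctan2(d[1],d[0])))
go(.511,-.450,.26,75)
```

```text
[[ 567.3 -295.9]
 [ 549.4 -291.1]
 [ 526.8 -355.9]
 [ 544.7 -361.9]] [ 547.05897426 -326.21843239]
68.6570606418509 18.58659347607736 -109.21386134366116
move [ 7.95 10.89 14.46] twist 0.736 alt -2.406 j6 14.4 p [ 0.3905 -0.3894  0.4046] rpy [-180.     -0.     27.16]
```

Emit:
{"api": "move_arm", "payload": {"motion": [[2,3,2,0.15],[4,6,6,0.3],[6,9,10,0.45],[8,10.9,14.5,0.6],[8,10.9,14.5,0.74]]}}

```text
clock: 1.2
tool_pos: [0.5098, -0.4532, 0.2504]
ee_rot: [-179.7, 0.6, -15.9]
force: [-1.4, 0.5, -0.5]
grip_width: 0.0878
grasp_force: 0.0
```

Emit:
{"api": "move_arm", "payload": {"motion": [[0,0,0,0],[0,0,0,0],[0,0,0,0]]}}

```text
clock: 1.5
tool_pos: [0.5093, -0.453, 0.2621]
ee_rot: [179.9, -0.2, -15.4]
force: [-0.9, 0.4, -0.2]
grip_width: 0.088
grasp_force: 0.0
```

Run:
```python
from h import *
cm=ctrl.camera_model('wrist'); im=snap('wrist','w2')
h=cv2.cvtColor(im,cv2.COLOR_RGB2HSV);H,S,V=[h[...,i].astype(int) for i in range(3)]
m=(H>95)&(H<130)&(S>60)&(V>30); m[330:]=0
seg(im,cm,m,.012,'meter',proj(cm,[.511,-.45,.012])[0])
go(.511,-.450,.185,75)
```

```text
meter bbox [ 217  146   62  104 3627] rect [ 510.2 -449.9] [50.3 90.7] ang 164.6 circ [ 510.1 -450.2] 46.9
move [ 0.06 -0.33  7.73] twist -0.007 alt 3.134 j6 60.9 p [ 0.5094 -0.4528  0.2623] rpy [179.88  -0.18 -15.41]
```

View pics/w2.png

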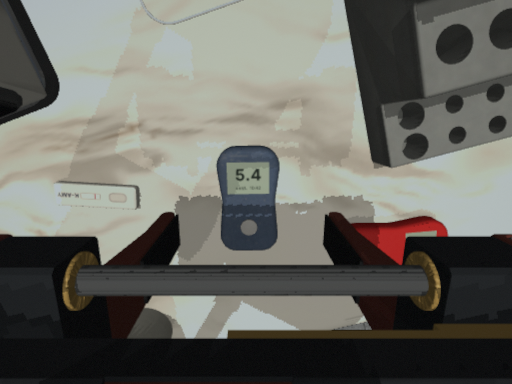

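The meter is centred between the fingers at (247,200). Before going down I check the rack corner (378,166) against the gripper body.

Run:
```python
from h import *
cm=ctrl.camera_model('wrist'); R=tool()[1]
for p,z in [((378,166),0),((415,160),.0),((415,160),.05),((358,225),.015),((345,2),.1),((345,2),.05)]:
    w=ray(cm,*p,z); print(p,z,w.round(3),'tool rel', (R.T@(w-[.511,-.45,.185])).round(3))
```

```text
(378, 166) 0 [ 0.506 -0.566  0.   ] tool rel [0.026 0.113 0.185]
(415, 160) 0.0 [ 0.503 -0.597  0.   ] tool rel [0.031 0.144 0.185]
(415, 160) 0.05 [ 0.518 -0.571  0.05 ] tool rel [0.038 0.115 0.135]
(358, 225) 0.015 [ 0.464 -0.535  0.015] tool rel [-0.023  0.094  0.17 ]
(345, 2) 0.1 [ 0.613 -0.524  0.1  ] tool rel [0.117 0.045 0.085]
(345, 2) 0.05 [ 0.625 -0.543  0.05 ] tool rel [0.134 0.059 0.136]
```

Emit:
{"api": "move_arm", "payload": {"motion": [[0,-0.3,2,0],[0,-0.3,4,0],[0,-0.3,6,0],[0,-0.3,7.6,0],[0,-0.3,7.6,0]], "jaw": 78}}

```text
clock: 2.05
tool_pos: [0.5104, -0.4493, 0.1835]
ee_rot: [180.0, -0.0, -15.4]
force: [-0.1, -0.4, -0.2]
grip_width: 0.0686
grasp_force: 0.0
```

Emit:
{"api": "move_arm", "payload": {"motion": [[0,0,0,0],[0,0,0,0],[0,0,0,0],[0,0,0,0],[0,0,0,0]], "jaw": 40}}

```text
clock: 2.55
tool_pos: [0.5108, -0.4495, 0.1846]
ee_rot: [179.9, -0.1, -15.5]
force: [-1.3, 0.5, 3.7]
grip_width: 0.0498
grasp_force: 30.0
```

The meter is gripped at 50 mm. I lift and carry it to a spot overlooking the docks.

Emit:
{"api": "move_arm", "payload": {"motion": [[0,0,-3,0],[0,0,-7,0],[0,0,-11,0],[-2,-4,-14,-0.1],[-4,-8,-16,-0.2]]}}

```text
clock: 3.05
tool_pos: [0.4938, -0.3639, 0.3439]
ee_rot: [180.0, -0.1, -3.9]
force: [1.3, 0.4, -0.8]
grip_width: 0.0494
grasp_force: 29.9
```

Emit:
{"api": "move_arm", "payload": {"motion": [[-2,-4,-1,0],[-4,-8,-2,0],[-6,-12,-3,0],[-8,-16,-4,0],[-10,-20,-5,0]]}}

```text
clock: 3.55
tool_pos: [0.4073, -0.1558, 0.3923]
ee_rot: [-180.0, 0.0, -4.0]
force: [0.9, 0.1, -0.2]
grip_width: 0.0496
grasp_force: 29.9
```

Run:
```python
from h import *
go(.36,.24,.40,102)
```

```text
move [ -7.49 -39.15  -0.74] twist -0.28 alt 2.862 j6 68.6 p [ 0.4073 -0.1558  0.3923] rpy [-1.7997e+02  2.0000e-02 -4.0200e+00]
```

Emit:
{"api": "move_arm", "payload": {"motion": [[-1,-4.5,0,-0.1],[-2,-9,0,-0.2],[-3,-13.5,0,-0.28],[-4,-18,0,-0.28],[-5,-22.5,0,-0.28]]}}

```text
clock: 4.05
tool_pos: [0.3733, 0.0722, 0.3923]
ee_rot: [-180.0, -0.0, 12.0]
force: [2.6, 0.5, -1.5]
grip_width: 0.0499
grasp_force: 29.9
```

Run:
```python
from h import *
go(.36,.24,.40,102)
```

```text
move [  2.19 -16.69  -0.77] twist 0.0 alt -3.141 j6 83.8 p [0.3733 0.0722 0.3923] rpy [-1.7999e+02 -2.0000e-02  1.2010e+01]
```

Emit:
{"api": "move_arm", "payload": {"motion": [[0.5,-4,0,0],[1,-8,0,0],[1.5,-12,0,0],[2,-16.5,0,0],[2,-16.5,0,0]]}}

```text
clock: 4.55
tool_pos: [0.3581, 0.24, 0.3915]
ee_rot: [-179.9, 0.1, 12.4]
force: [0.6, -1.7, -1.3]
grip_width: 0.0499
grasp_force: 29.9
```

Emit:
{"api": "move_arm", "payload": {"motion": [[0,0,0,0],[0,0,0,0],[0,0,0,0]]}}

```text
clock: 4.85
tool_pos: [0.3597, 0.235, 0.3925]
ee_rot: [180.0, -0.0, 11.9]
force: [0.3, -0.1, -0.3]
grip_width: 0.0493
grasp_force: 29.9
```

Run:
```python
from h import *
import pickle
cm=ctrl.camera_model('wrist'); im=snap('wrist','w3'); pickle.dump(cm,open('cm3.pkl','wb'))
h=cv2.cvtColor(im,cv2.COLOR_RGB2HSV);V=h[...,2]
m=V<60; m[225:]=0
for n,x,y in [('meterd',.446,.381),('bottled',.4527,.2408),('cartd',.436,.1055),('cupd',.4685,-.0555)]:
    q=proj(cm,[x,y,.003])[0]; print(q.round()); seg(im,cm,m,.0035,n,q)
go(.446,.381,.30,102)
```

```text
[148.  77.]
meterd bbox [ 122   34   51   82 3588] rect [446.7 381.6] [92.5 53.7] ang 12.2 circ [446.8 381.1] 52.7
[262.  96.]
bottled bbox [248  81  27  28 608] rect [454. 242.] [31.8 32.3] ang 101.9 circ [453.7 241.4] 16.9
[362. 132.]
cartd bbox [ 346  101   33   61 1041] rect [436.6 105.8] [72.7 23. ] ang 33.2 circ [436.6 105.6] 37.7
[490. 133.]
cupd bbox [ 470  110   42   46 1598] rect [468.3 -55.2] [58.4 51.6] ang 24.6 circ [469.4 -57.1] 29.6
move [ 11.45 -12.51   9.26] twist -0.002 alt 3.14 j6 106.7 p [0.3597 0.235  0.3926] rpy [ 1.800e+02 -2.000e-02  1.189e+01]
```

View pics/w3.png

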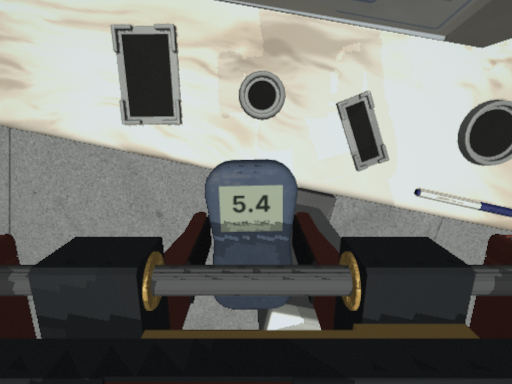

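The meter is held straight. Dock centres are meter (148,75), bottle (262,95), cartridge (362,131) and cup (490,133), and the pad sizes match. Now I place the meter.

Emit:
{"api": "move_arm", "payload": {"motion": [[3,-4,1,0],[6,-8,3,0],[9,-11,6,0],[11.5,-12.6,10,0],[11.5,-12.6,14,0]]}}

```text
clock: 5.4
tool_pos: [0.4478, 0.3843, 0.2516]
ee_rot: [-179.9, -0.1, 12.0]
force: [-0.3, -0.7, -1.5]
grip_width: 0.0496
grasp_force: 29.9
```

Emit:
{"api": "move_arm", "payload": {"motion": [[0,0,1,0],[0,0,2,0],[0,0,2,0],[0,0,2,0]]}}

```text
clock: 5.8
tool_pos: [0.4461, 0.383, 0.2354]
ee_rot: [-179.9, -0.2, 12.0]
force: [-0.0, -0.6, -0.6]
grip_width: 0.049
grasp_force: 29.9
```

Run:
```python
from h import *
go(.4467,.3814,.188,102.2)
```

```text
move [0.01 0.18 4.74] twist -0.004 alt 3.138 j6 115.4 p [0.4461 0.383  0.2354] rpy [-179.9    -0.22   11.98]
```

Emit:
{"api": "move_arm", "payload": {"motion": [[0,0.1,1.5,0],[0,0.2,3,0],[0,0.2,4.2,0],[0,0.2,4.7,0],[0,0.2,4.7,0]]}}

```text
clock: 6.3
tool_pos: [0.4458, 0.3811, 0.1863]
ee_rot: [180.0, 0.0, 12.0]
force: [-3.0, -4.2, 7.6]
grip_width: 0.0494
grasp_force: 30.0
```

Emit:
{"api": "move_arm", "payload": {"motion": [[0,0,0,0],[0,0,0,0],[0,0,0,0],[0,0,0,0]], "jaw": 80}}

```text
clock: 6.7
tool_pos: [0.4461, 0.3815, 0.1854]
ee_rot: [-180.0, -0.0, 12.0]
force: [-0.2, 1.1, 2.6]
grip_width: 0.0701
grasp_force: 1.0
```

Emit:
{"api": "move_arm", "payload": {"motion": [[0,0,-2,0],[0,0,-6,0],[-2,3,-10,0],[-4,7,-14,0],[-8,10,-14,0]]}}

```text
clock: 7.2
tool_pos: [0.3953, 0.2739, 0.3279]
ee_rot: [-179.9, -0.4, 12.0]
force: [0.4, -1.2, 1.2]
grip_width: 0.0702
grasp_force: 0.0
```

Run:
```python
from h import *
cm=ctrl.camera_model('wrist'); im=snap('wrist','w4')
h=cv2.cvtColor(im,cv2.COLOR_RGB2HSV);H,S,V=[h[...,i].astype(int) for i in range(3)]
m=(H>95)&(H<130)&(S>60)&(V>30); m[225:]=0
seg(im,cm,m,.015,'meter',proj(cm,[.4467,.3814,.015])[0])
go(.547,-.326,.40,160.8)
```

```text
meter bbox [ 128   66   58   93 2951] rect [446.4 381.1] [89.  52.9] ang 12.0 circ [445.6 381. ] 46.9
move [ 2.97 61.52 -7.17] twist -1.027 alt 2.114 j6 108.6 p [0.3908 0.2697 0.3271] rpy [ 1.7989e+02 -9.0000e-02  1.1940e+01]
```

View pics/w4.png

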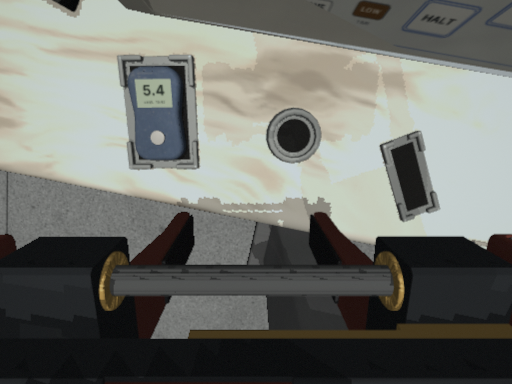

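The meter sits squarely in its dock (measured 446,381 against 446.7,381.4). Before the cartridge, I check the analyser box's clearance using its bottom edge in the side view: (314,205) to (342,248) front and (421,240) right-rear.

Run:
```python
from h import *
cm=ctrl.camera_model('side')
for p in [(314,205),(342,248),(421,240)]: print(p,ray(cm,*p,0).round(3),ray(cm,*p,.02).round(3))
cm=ctrl.camera_model('top')
for p in [(266,152),(327,151),(330,80)]: print(p,ray(cm,*p,0).round(3),ray(cm,*p,.1).round(3),ray(cm,*p,.2).round(3))
```

```text
(314, 205) [ 0.619 -0.121  0.   ] [ 0.611 -0.142  0.02 ]
(342, 248) [ 0.65  -0.315  0.   ] [ 0.641 -0.332  0.02 ]
(421, 240) [ 0.895 -0.325  0.   ] [ 0.882 -0.341  0.02 ]
(266, 152) [ 0.621 -0.119  0.   ] [ 0.598 -0.116  0.1  ] [ 0.575 -0.113  0.2  ]
(327, 151) [ 0.627 -0.348  0.   ] [ 0.604 -0.33   0.1  ] [ 0.581 -0.311  0.2  ]
(330, 80) [ 0.906 -0.364  0.   ] [ 0.864 -0.344  0.1  ] [ 0.822 -0.325  0.2  ]
```

Emit:
{"api": "move_arm", "payload": {"motion": [[0,4.5,-1,0],[0,9,-3,-0.12],[-1,13.5,-3.3,-0.25],[-1,18,-3.3,-0.38],[-1,22.5,-3.3,-0.51]]}}

```text
clock: 7.75
tool_pos: [0.4303, 0.0579, 0.3567]
ee_rot: [180.0, -0.0, 40.4]
force: [-0.1, 0.1, -1.0]
grip_width: 0.0703
grasp_force: 0.0
```

Run:
```python
from h import *
go(.49,-.36,.36,160.8)
```

```text
move [-22.52  35.71  -0.32] twist -0.531 alt 2.611 j6 52.8 p [0.4303 0.0579 0.3567] rpy [179.98  -0.    40.37]
```

Emit:
{"api": "move_arm", "payload": {"motion": [[-2.5,4,0,-0.12],[-5,8,0,-0.25],[-7.5,12,0,-0.38],[-10,16,0,-0.5],[-12.5,20,0,-0.53]]}}

```text
clock: 8.25
tool_pos: [0.4628, -0.1711, 0.3563]
ee_rot: [-180.0, -0.0, 70.7]
force: [0.8, 0.5, -0.4]
grip_width: 0.0703
grasp_force: 0.0
```

Run:
```python
from h import *
go(.49,-.36,.36,160.8)
```

```text
move [-16.93   8.82  -0.38] twist -0.002 alt 3.14 j6 -4.9 p [ 0.4628 -0.1711  0.3563] rpy [-179.95   -0.     70.68]
```

Emit:
{"api": "move_arm", "payload": {"motion": [[-4.2,2.2,0,0],[-8.4,4.4,0,0],[-12.6,6.6,0,0],[-17,8.8,0,0],[-17,8.8,0,0]]}}

```text
clock: 8.75
tool_pos: [0.4885, -0.3641, 0.3529]
ee_rot: [-179.7, 0.0, 70.1]
force: [-0.9, 0.5, -0.8]
grip_width: 0.0704
grasp_force: 0.0
```

Emit:
{"api": "move_arm", "payload": {"motion": [[0,0,0,0],[0,0,0,0]], "jaw": 45}}

```text
clock: 8.95
tool_pos: [0.4891, -0.3582, 0.3566]
ee_rot: [-180.0, -0.0, 70.5]
force: [-0.6, 0.5, -0.6]
grip_width: 0.0578
grasp_force: 0.0
```

Run:
```python
from h import *
import pickle
cm=ctrl.camera_model('wrist'); im=snap('wrist','w5'); pickle.dump(cm,open('cm5.pkl','wb'))
print(proj(cm,[[.547,-.326,.008],[.567,-.296,.008],[.475,-.19,.03],[.406,-.3175,.064]]).round())
go(.5437,-.3355,.36,160.8)
```

```text
[[288. 132.]
 [297. 100.]
 [178.  24.]
 [156. 176.]]
move [ 3.92  4.4  -0.28] twist -0.005 alt 3.137 j6 -19.9 p [ 0.4892 -0.3578  0.3572] rpy [ 1.7999e+02 -1.0000e-02  7.0510e+01]
```

View pics/w5.png

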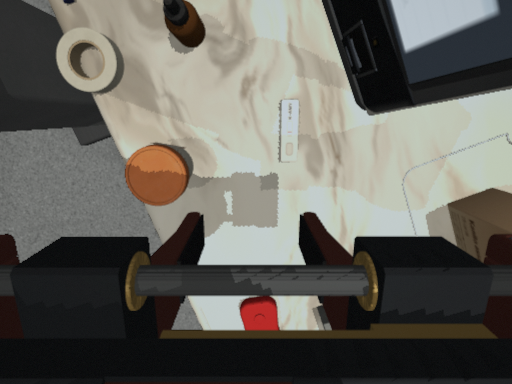

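The cartridge spans (282,98) to (298,162), and the analyser's near corner is at (368,110). I compute both relative to the grasp.

Run:
```python
from h import *
import pickle
cm=pickle.load(open('cm5.pkl','rb'))
R=tool()[1]
h=cv2.cvtColor(cv2.imread('pics/w5.png'),cv2.COLOR_BGR2HSV)
c=[(282.5,98.5),(299,100),(296.5,162),(280.5,160.5)]
w=np.array([ray(cm,u,v,.008) for u,v in c]); g=w.mean(0); print((w*1000).round(1),g.round(4)); e=w[0]+w[1]-w[2]-w[3]; print(np.degrees(np.arctan2(e[1],e[0])), np.linalg.norm(e)/2)
for p,z in [((368,110),0),((368,110),.02),((368,110),.08),((412,113),0.05),((325,5),0),((325,5),.1)]:
    q=ray(cm,*p,z); print(p,z,q.round(3),'rel tool',(R.T@(q-g)).round(3))
go(g[0],g[1],.36,np.degrees(np.arctan2(e[1],e[0]))+90)
```

```text
[[ 551.8 -289.1    8. ]
 [ 568.5 -296.8    8. ]
 [ 545.3 -362.     8. ]
 [ 528.3 -354.1    8. ]] [ 0.5485 -0.3255  0.008 ]
70.26007778906182 0.06916666784807975
(368, 110) 0 [ 0.641 -0.334  0.   ] rel tool [0.023 0.09  0.008]
(368, 110) 0.02 [ 0.633 -0.331  0.02 ] rel tool [ 0.023  0.082 -0.012]
(368, 110) 0.08 [ 0.611 -0.324  0.08 ] rel tool [ 0.022  0.058 -0.072]
(412, 113) 0.05 [ 0.662 -0.345  0.05 ] rel tool [ 0.019  0.114 -0.042]
(325, 5) 0 [ 0.624 -0.215  0.   ] rel tool [0.13  0.034 0.008]
(325, 5) 0.1 [ 0.591 -0.238  0.1  ] rel tool [ 0.097  0.011 -0.092]
move [ 5.02  4.52 -0.28] twist 0.004 alt -3.137 j6 -19.9 p [ 0.4892 -0.3578  0.3572] rpy [ 1.7999e+02 -1.0000e-02  7.0510e+01]
```

Emit:
{"api": "move_arm", "payload": {"motion": [[2,2.2,0,0.05],[4,4.5,0,0.1],[4,4.5,4,0.1],[4,4.5,8.5,0.1],[4,4.5,13,0.1]]}}

```text
clock: 9.5
tool_pos: [0.5454, -0.3344, 0.2271]
ee_rot: [179.8, 0.0, 64.9]
force: [0.5, 0.3, -0.3]
grip_width: 0.0395
grasp_force: 0.0
```

Emit:
{"api": "move_arm", "payload": {"motion": [[0,0,0,0],[0,0,0,0]]}}

```text
clock: 9.7
tool_pos: [0.5449, -0.3352, 0.2278]
ee_rot: [-180.0, -0.0, 64.8]
force: [-0.2, 0.2, 0.3]
grip_width: 0.0398
grasp_force: 0.0
```

Run:
```python
from h import *
cm=ctrl.camera_model('wrist'); im=snap('wrist','w6')
go(.5485-.0034,-.3255-.0094,.184)
```

```text
move [ 0.07 -0.09  4.61] twist 0 alt 0.0 j6 -9.4 p [ 0.5454 -0.3358  0.2301] rpy [1.798e+02 3.000e-02 6.477e+01]
```

View pics/w6.png

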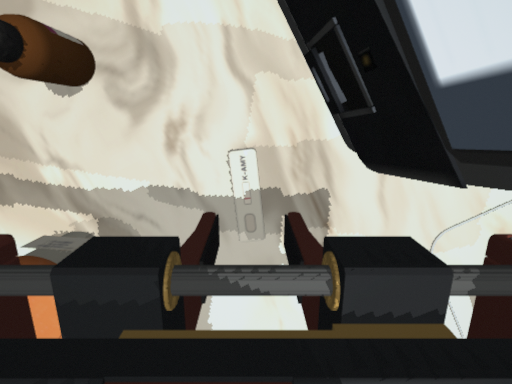

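The cartridge lies between the fingers at (245,195), clear of the analyser. Going down.

Emit:
{"api": "move_arm", "payload": {"motion": [[0,0,1.5,0],[0,0,3,0],[0,0,4.2,0],[0,0,4.4,0],[0,0,4.4,0]]}}

```text
clock: 10.25
tool_pos: [0.5447, -0.3363, 0.1824]
ee_rot: [-180.0, -0.0, 64.7]
force: [-1.1, 0.2, 1.1]
grip_width: 0.0397
grasp_force: 0.9
```

Emit:
{"api": "move_arm", "payload": {"motion": [[0,0,0,0],[0,0,0,0],[0,0,0,0],[0,0,0,0],[0,0,0,0]], "jaw": 8}}

```text
clock: 10.75
tool_pos: [0.5448, -0.3362, 0.1827]
ee_rot: [-180.0, -0.0, 64.7]
force: [-0.1, -0.8, -1.1]
grip_width: 0.0197
grasp_force: 30.0
```

Emit:
{"api": "move_arm", "payload": {"motion": [[0,0,-3,0],[0,0,-7,0],[0,0,-12,0],[0,0,-16,0],[0,0,-18,0]]}}

```text
clock: 11.25
tool_pos: [0.5448, -0.3362, 0.3685]
ee_rot: [179.6, 0.1, 64.7]
force: [0.5, -0.4, 0.3]
grip_width: 0.0198
grasp_force: 30.0
```

Run:
```python
from h import *
go(.37,.06,.36,123.2)
```

```text
move [ 28.36 -32.73   0.6 ] twist 0.55 alt -2.592 j6 -9.4 p [ 0.5448 -0.3362  0.3685] rpy [1.796e+02 6.000e-02 6.471e+01]
```

Emit:
{"api": "move_arm", "payload": {"motion": [[3.2,-3.7,0,0.1],[6.4,-7.4,0,0.2],[9.6,-11.1,0,0.3],[12.8,-14.8,0,0.4],[16,-18.5,0,0.5]]}}

```text
clock: 11.75
tool_pos: [0.4448, -0.1111, 0.3628]
ee_rot: [180.0, -0.0, 35.8]
force: [1.2, 0.3, 0.0]
grip_width: 0.0199
grasp_force: 30.0
```

Run:
```python
from h import *
go(.37,.06,.36,123.2)
```

```text
move [  3.94 -18.25   0.28] twist 0.045 alt -3.096 j6 35.9 p [ 0.4448 -0.1111  0.3628] rpy [ 1.7999e+02 -2.0000e-02  3.5800e+01]
```

Emit:
{"api": "move_arm", "payload": {"motion": [[1,-4.5,0,0.04],[2,-9,0,0.05],[3,-13.5,0,0.05],[4,-18,0,0.05],[4,-18,0,0.05]]}}

```text
clock: 12.25
tool_pos: [0.3704, 0.0602, 0.3636]
ee_rot: [-180.0, -0.1, 33.6]
force: [0.5, 0.6, -0.3]
grip_width: 0.0196
grasp_force: 30.0
```

Emit:
{"api": "move_arm", "payload": {"motion": [[0,0,0,0],[0,0,0,0]]}}

```text
clock: 12.45
tool_pos: [0.3726, 0.0558, 0.3629]
ee_rot: [180.0, 0.0, 33.1]
force: [-0.3, 0.6, 0.5]
grip_width: 0.0197
grasp_force: 30.0
```

Run:
```python
from h import *
p,R,s=tool()
cm=ctrl.camera_model('wrist'); im=snap('wrist','w7')
h=cv2.cvtColor(im,cv2.COLOR_RGB2HSV);H,S,V=[h[...,i].astype(int) for i in range(3)]
m=V<60; m[225:]=0
seg(im,cm,m,.0035,'cartd',proj(cm,[.4366,.1057,.003])[0])
seg(im,cm,m,.0035,'cupd',proj(cm,[.4685,-.0555,.003])[0])
z=p[2]-.1827+.008
pre=proj(cm,[p+R@np.array([x,y,.1747]) for x in(.045,-.025) for y in(-.01,.01)]); print('expected cart corners (offset 10)',pre.round(1))
go(.4282,.1002,.25,123.2)
```

```text
cartd bbox [ 233   70   21   67 1332] rect [436.3 106.9] [72.7 22.4] ang 33.2 circ [436.3 106.9] 38.0
cupd bbox [ 348  133   50   49 1901] rect [469.  -56.2] [57.9 58.9] ang 123.1 circ [469.3 -55.9] 29.7
expected cart corners (offset 10) [[231.8 159.5]
 [268.  159.5]
 [233.7 273. ]
 [266.4 273. ]]
move [ 7.09 -0.72 11.28] twist -0.002 alt 3.14 j6 60.2 p [0.3727 0.0555 0.3628] rpy [1.7999e+02 2.0000e-02 3.3090e+01]
```

View pics/w7.png

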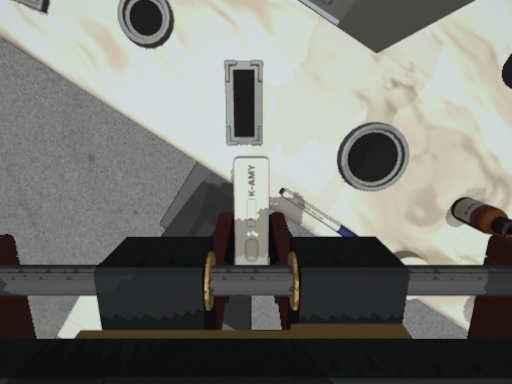

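The cartridge is held straight, with its tip 2 px further out than predicted, so its offset is about 11.5 mm. The dock is at (244,103).

Emit:
{"api": "move_arm", "payload": {"motion": [[3.5,-0.4,3,0],[7,-0.7,7,0],[7,-0.7,11,0],[7,-0.7,14,0],[7,-0.7,14,0]]}}

```text
clock: 13.0
tool_pos: [0.4261, 0.0991, 0.2175]
ee_rot: [-179.8, 0.6, 33.1]
force: [-0.6, -0.9, 0.0]
grip_width: 0.0198
grasp_force: 30.0
```

Emit:
{"api": "move_arm", "payload": {"motion": [[0,0,0,0],[0,0,0,0]]}}

```text
clock: 13.2
tool_pos: [0.428, 0.1001, 0.2253]
ee_rot: [179.9, -0.2, 33.1]
force: [-0.4, -0.2, 0.2]
grip_width: 0.0193
grasp_force: 30.0
```

Run:
```python
from h import *
go(.4268,.1,.186,123.2)
```

```text
move [-0.11 -0.06  3.93] twist -0.001 alt 3.14 j6 65.6 p [0.428  0.1001 0.2253] rpy [179.91  -0.18  33.11]
```

Emit:
{"api": "move_arm", "payload": {"motion": [[-0.1,0,1.5,0],[-0.1,0,2.8,0],[-0.1,0,3.5,0],[-0.1,0,3.7,0],[-0.1,0,3.7,0]]}}

```text
clock: 13.7
tool_pos: [0.4261, 0.1002, 0.1855]
ee_rot: [-180.0, 0.0, 33.2]
force: [-0.2, 0.4, -0.1]
grip_width: 0.0194
grasp_force: 30.0
```

Emit:
{"api": "move_arm", "payload": {"motion": [[0,0,0,0],[0,0,0,0],[0,0,0,0]], "jaw": 45}}

```text
clock: 14.0
tool_pos: [0.4262, 0.1002, 0.1858]
ee_rot: [-180.0, 0.0, 33.2]
force: [-0.2, 0.1, 0.6]
grip_width: 0.038
grasp_force: 0.0
```

Emit:
{"api": "move_arm", "payload": {"motion": [[0,0,-2,0],[0,0,-6,0],[-1,2,-10,0],[-3,5,-13,0],[-6,8,-15,0]]}}

```text
clock: 14.5
tool_pos: [0.42, -0.0002, 0.3388]
ee_rot: [179.9, -0.2, 33.3]
force: [0.7, -0.1, -0.4]
grip_width: 0.0395
grasp_force: 0.0
```

Run:
```python
from h import *
cm=ctrl.camera_model('wrist'); im=snap('wrist','w8')
q=proj(cm,[.4364,.1063,.003])[0]; print(q)
h=cv2.cvtColor(im,cv2.COLOR_RGB2HSV);H,S,V=[h[...,i].astype(int) for i in range(3)]
P=proj(cm,[.4364,.1063,.011])[0]
m=(V>V[int(P[1]),int(P[0])]-60); 
k=np.zeros_like(m); yy,xx=np.mgrid[:384,:512]; k[(abs(xx-q[0])<45)&(abs(yy-q[1])<60)&(yy<225)]=1
blk=(V<60)&k; mm=~blk&k
cv2.imwrite('pics/w8c.png',cv2.resize(cv2.cvtColor(im,4)[max(0,int(q[1])-60):int(q[1])+60,max(0,int(q[0])-75):int(q[0])+75],None,fx=4,fy=4,interpolation=cv2.INTER_CUBIC))
import pickle; pickle.dump((cm,[max(0,int(q[0])-75),max(0,int(q[1])-60)]),open('cm8.pkl','wb'))
go(.44,-.25,.36,20)
```

```text
[175.3582497  112.87493452]
move [-11.6   21.69  -1.69] twist -1.344 alt 1.798 j6 51.7 p [ 0.4192 -0.0051  0.3417] rpy [ 1.7956e+02 -1.7000e-01  3.3020e+01]
```

View pics/w8c.png

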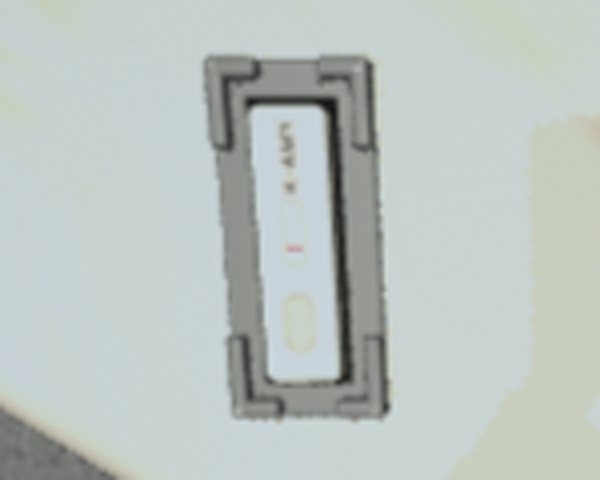

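The cartridge sits centred in its dock (all corners visible around it). Now to the bottle, measured by masks.

Emit:
{"api": "move_arm", "payload": {"motion": [[-2.5,3.9,0,0.14],[-5,7.8,0,0.28],[-7.5,11.6,0,0.42],[-10.1,15.5,0,0.57],[-10.1,15.5,0,0.576]], "jaw": 75}}

```text
clock: 15.05
tool_pos: [0.4195, -0.1888, 0.3352]
ee_rot: [179.9, 0.1, -0.4]
force: [-0.5, 1.2, 0.7]
grip_width: 0.0659
grasp_force: 0.0
```

Emit:
{"api": "move_arm", "payload": {"motion": [[0,0,0,0],[0,0,0,0],[0,0,0,0]]}}

```text
clock: 15.35
tool_pos: [0.4204, -0.1834, 0.336]
ee_rot: [-180.0, -0.0, 0.4]
force: [-0.5, -0.1, 0.5]
grip_width: 0.0656
grasp_force: 0.0
```

```bash
cat >> h.py <<'E'
def bottle(guess):
    p,R,s=tool(); cm=ctrl.camera_model('wrist'); im=ctrl.capture('wrist')
    h=cv2.cvtColor(im,cv2.COLOR_RGB2HSV);H,S,V=[h[...,i].astype(int) for i in range(3)]
    m=((V<100)&((S>90)|(V<45))).astype(np.uint8); m[235:]=0
    n,l,st,ce=cv2.connectedComponentsWithStats(m); q=proj(cm,[*guess,.04])[0]
    i=min([k for k in range(1,n) if st[k,4]>100],key=lambda k:np.hypot(*(ce[k]-q)))
    c=cv2.findContours((l==i).astype(np.uint8),0,cv2.CHAIN_APPROX_NONE)[0][0].reshape(-1,2).astype(float)
    K=np.array(cm['K']);Rc=cv2.Rodrigues(np.array(cm['rvec']))[0];o=-Rc.T@np.array(cm['tvec'])
    # base: of the blob's edge nearest the camera's nadir, ground point of body bottom rim, then 15.5 mm outward
    w=np.array([ray(cm,u,v,0)[:2] for u,v in c]); d=np.linalg.norm(w-o[:2],axis=1)
    cen=w.mean(0); dirn=(cen-o[:2])/np.linalg.norm(cen-o[:2]); lat=np.array([-dirn[1],dirn[0]])
    a=(w-o[:2])@dirn; b=(w-o[:2])@lat; near=a.min()
    low=b[a<near+.03]; print('bbox',st[i],'guess px',q.round(),'cam',o.round(3),'near',near.round(4),'far',a.max().round(4),'lat range',b.min().round(4),b.max().round(4),'low width',low.min().round(4),low.max().round(4))
    # near edge of base rim at a=near -> centre near+15.5mm ; lateral centre
    g=o[:2]+dirn*(near+.0155)+lat*(low.min()+low.max())/2
    print('base centre',g.round(4)); return g,im
E
python3 - <<'E'
from h import *
g,im=bottle((.478,-.19)); cv2.imwrite('pics/w9.png',im[...,::-1]); go(*g,.30,90)
E
```

```text
bbox [245 108  32  33 822] guess px [259. 128.] cam [ 0.489 -0.183  0.318] near -0.0035 far 0.0318 lat range -0.0176 0.0174 low width -0.0176 0.0174
base centre [ 0.4814 -0.1918]
move [6.1  0.88 3.6 ] twist 0.006 alt -3.135 j6 61.8 p [ 0.4204 -0.1834  0.336 ] rpy [-1.8e+02 -2.0e-02  3.6e-01]
```

Run:
```python
from h import *
cm=ctrl.camera_model('wrist'); g=ray(cm,260.5,124.0,.045); print(g.round(4),ray(cm,260.5,124,.03).round(4)); go(g[0],g[1],.208,90)
```

```text
[ 0.4815 -0.1916  0.045 ] [ 0.4811 -0.1921  0.03  ]
move [ 6.1   0.85 12.8 ] twist 0.006 alt -3.135 j6 61.8 p [ 0.4204 -0.1834  0.336 ] rpy [-1.8e+02 -2.0e-02  3.6e-01]
```

Emit:
{"api": "move_arm", "payload": {"motion": [[3,0.4,0,0],[6.1,0.9,0,0],[6.1,0.9,4,0],[6.1,0.9,8,0],[6.1,0.9,11,0]]}}

```text
clock: 15.9
tool_pos: [0.4812, -0.192, 0.2234]
ee_rot: [-179.9, 0.1, 0.3]
force: [-0.6, -0.4, -0.3]
grip_width: 0.066
grasp_force: 0.0
```

Emit:
{"api": "move_arm", "payload": {"motion": [[0,0,1,0],[0,0,1.8,0],[0,0,1.8,0]]}}

```text
clock: 16.2
tool_pos: [0.4814, -0.1931, 0.2084]
ee_rot: [180.0, -0.0, 0.2]
force: [-0.3, 0.6, -0.5]
grip_width: 0.0659
grasp_force: 0.0
```

Emit:
{"api": "move_arm", "payload": {"motion": [[0,0,0,0],[0,0,0,0],[0,0,0,0],[0,0,0,0],[0,0,0,0]], "jaw": 20}}

```text
clock: 16.7
tool_pos: [0.4813, -0.1935, 0.2083]
ee_rot: [180.0, -0.0, 0.2]
force: [0.0, 0.0, 1.6]
grip_width: 0.0307
grasp_force: 30.0
```

Emit:
{"api": "move_arm", "payload": {"motion": [[0,0,-3,0],[0,0,-7,0],[0,0,-11,0],[-0.3,-4.5,-11,0],[-0.6,-9,-11,0]]}}

```text
clock: 17.2
tool_pos: [0.4748, -0.1034, 0.3197]
ee_rot: [180.0, -0.2, 0.0]
force: [0.7, 1.2, -0.9]
grip_width: 0.0307
grasp_force: 30.0
```

Emit:
{"api": "move_arm", "payload": {"motion": [[-0.3,-4.5,0,0],[-0.6,-9,0,0],[-0.9,-13.5,0,0],[-1.2,-18,0,0],[-1.5,-22.5,0,0]]}}

```text
clock: 17.7
tool_pos: [0.4585, 0.1232, 0.318]
ee_rot: [-180.0, -0.0, 0.2]
force: [1.2, 0.4, -0.4]
grip_width: 0.0304
grasp_force: 30.0
```

Run:
```python
from h import *
go(.454,.2415,.32,90)
```

```text
move [ -0.41 -11.84  -0.2 ] twist 0.003 alt -3.138 j6 100.7 p [0.4585 0.1232 0.318 ] rpy [-1.8e+02 -2.0e-02  1.8e-01]
```

Emit:
{"api": "move_arm", "payload": {"motion": [[-0.1,-4,0,0],[-0.3,-8,0,0],[-0.4,-11.8,0,0],[-0.4,-11.8,3,0],[-0.4,-11.8,6,0]]}}

```text
clock: 18.2
tool_pos: [0.4546, 0.2409, 0.258]
ee_rot: [-179.9, -0.1, 0.3]
force: [0.4, -0.4, -1.0]
grip_width: 0.0308
grasp_force: 30.0
```

Emit:
{"api": "move_arm", "payload": {"motion": [[0,0,1,0],[0,0,2,0],[0,0,2,0],[0,0,2,0]]}}

```text
clock: 18.6
tool_pos: [0.4551, 0.2393, 0.2391]
ee_rot: [-180.0, -0.1, 0.2]
force: [0.1, -0.4, -0.5]
grip_width: 0.0305
grasp_force: 30.0
```

Run:
```python
from h import *
go(.454,.2415,.2123,90)
p,R,s=tool(); cm=ctrl.camera_model('wrist'); im=snap('wrist','w10')
h=cv2.cvtColor(im,cv2.COLOR_RGB2HSV);V=h[...,2]
# dock outer grey ring position check
q=proj(cm,[.454,.2415,.004])[0]; print(q)
```

```text
move [-0.11 -0.22  2.68] twist 0.003 alt -3.139 j6 113.8 p [0.4551 0.2393 0.2391] rpy [-1.7996e+02 -9.0000e-02  1.6000e-01]
[248.88901969 206.25769608]
```

Emit:
{"api": "move_arm", "payload": {"motion": [[-0.1,-0.2,0,0],[-0.1,-0.2,1,0],[-0.1,-0.2,2,0],[-0.1,-0.2,2.6,0],[-0.1,-0.2,2.6,0]]}}

```text
clock: 19.15
tool_pos: [0.4536, 0.2414, 0.2118]
ee_rot: [180.0, 0.0, 0.2]
force: [-0.9, -0.5, 3.4]
grip_width: 0.0307
grasp_force: 30.0
```

Emit:
{"api": "move_arm", "payload": {"motion": [[0,0,0,0],[0,0,0,0]]}}

```text
clock: 19.35
tool_pos: [0.4536, 0.2414, 0.2118]
ee_rot: [180.0, 0.0, 0.2]
force: [-1.0, -1.3, 3.3]
grip_width: 0.0301
grasp_force: 30.0
```

Emit:
{"api": "move_arm", "payload": {"motion": [[0,0,0,0],[0,0,0,0],[0,0,0,0],[0,0,0,0]], "jaw": 70}}

```text
clock: 19.75
tool_pos: [0.4537, 0.2414, 0.2117]
ee_rot: [180.0, 0.0, 0.2]
force: [0.3, -0.8, -0.2]
grip_width: 0.0588
grasp_force: 0.0
```

Emit:
{"api": "move_arm", "payload": {"motion": [[0,0,-3,0],[0,0,-7,0],[0,0,-12,0],[-2,2,-15,0],[-5,6,-15,0]]}}

```text
clock: 20.25
tool_pos: [0.4042, 0.1819, 0.3673]
ee_rot: [-179.8, -0.5, 0.3]
force: [-0.7, -2.0, 0.6]
grip_width: 0.0615
grasp_force: 0.0
```

Run:
```python
from h import *
cm=ctrl.camera_model('wrist'); im=snap('wrist','w11')
h=cv2.cvtColor(im,cv2.COLOR_RGB2HSV);H,S,V=[h[...,i].astype(int) for i in range(3)]
m=(S>90)&(V<150)&(H<25); m[230:]=0
seg(im,cm,m,.045,'bottle body',proj(cm,[.454,.2415,.045])[0])
go(.35,-.3175,.36,90)
```

```text
bottle body bbox [181 122  35  31 507] rect [454.7 238.3] [30.5 34. ] ang 111.0 circ [454.6 239.3] 18.0
move [-5.16 49.46  0.53] twist 0.004 alt -3.138 j6 109.3 p [0.3999 0.1773 0.3644] rpy [ 1.7989e+02 -1.2000e-01  2.0000e-01]
```

Emit:
{"api": "move_arm", "payload": {"motion": [[-0.4,4.9,0,0],[-0.8,9.8,0,0],[-1.2,14.7,0,0],[-1.6,19.6,0,0],[-2,24.5,0,0]], "jaw": 100}}

```text
clock: 20.8
tool_pos: [0.384, -0.0655, 0.362]
ee_rot: [180.0, -0.1, 0.2]
force: [1.8, -0.1, 1.3]
grip_width: 0.0877
grasp_force: 0.0
```

Emit:
{"api": "move_arm", "payload": {"motion": [[-0.4,4.9,0,0],[-0.8,9.8,0,0],[-1.2,14.7,0,0],[-1.6,19.6,0,0],[-2,24.5,0,0]]}}

```text
clock: 21.3
tool_pos: [0.3648, -0.311, 0.3618]
ee_rot: [180.0, -0.0, 0.2]
force: [1.7, 0.6, -0.3]
grip_width: 0.0879
grasp_force: 0.0
```

Emit:
{"api": "move_arm", "payload": {"motion": [[0,1,0,0],[0,1,0,0],[0,1,0,0]]}}

```text
clock: 21.6
tool_pos: [0.3658, -0.3181, 0.3617]
ee_rot: [-179.9, 0.0, 0.2]
force: [0.7, 0.8, -1.0]
grip_width: 0.0879
grasp_force: 0.0
```

Run:
```python
from h import *
cm=ctrl.camera_model('wrist'); im=snap('wrist','w12')
h=cv2.cvtColor(im,cv2.COLOR_RGB2HSV);H,S,V=[h[...,i].astype(int) for i in range(3)]
m=(H<20)&(S>150)&(V>90); m[230:]=0
seg(im,cm,m,.064,'cup',proj(cm,[.406,-.3175,.064])[0])
go(.406,-.3175,.22,90)
```

```text
cup bbox [ 221  115   61   61 2866] rect [ 405.6 -317.6] [58.5 57.7] ang 44.3 circ [ 405.8 -317.6] 29.7
move [4.00e+00 1.00e-02 1.42e+01] twist 0.005 alt -3.137 j6 44.7 p [ 0.3659 -0.3177  0.362 ] rpy [-1.7997e+02 -1.0000e-02  2.7000e-01]
```

Emit:
{"api": "move_arm", "payload": {"motion": [[2,0,0,0],[4,0,0,0],[4,0,5,0],[4,0,9,0],[4,0,12,0]]}}

```text
clock: 22.15
tool_pos: [0.4059, -0.3164, 0.2396]
ee_rot: [-179.9, 0.1, 0.4]
force: [-0.5, 0.2, 0.1]
grip_width: 0.0877
grasp_force: 0.0
```

Emit:
{"api": "move_arm", "payload": {"motion": [[0,0,1,0],[0,0,2.1,0],[0,0,2.1,0]]}}

```text
clock: 22.45
tool_pos: [0.4059, -0.3181, 0.221]
ee_rot: [-180.0, -0.0, 0.3]
force: [-0.6, -0.8, 0.4]
grip_width: 0.0878
grasp_force: 0.0
```

Emit:
{"api": "move_arm", "payload": {"motion": [[0,0,0,0],[0,0,0,0],[0,0,0,0],[0,0,0,0],[0,0,0,0]], "jaw": 55}}

```text
clock: 22.95
tool_pos: [0.4058, -0.319, 0.2218]
ee_rot: [179.9, -0.1, 0.2]
force: [-0.8, 0.3, 4.2]
grip_width: 0.06
grasp_force: 30.0
```

Emit:
{"api": "move_arm", "payload": {"motion": [[0,0,-3,0],[0,0,-7,0],[1,-4,-8,0],[2,-8.5,-8,0],[3,-13,-8,0]]}}

```text
clock: 23.45
tool_pos: [0.4352, -0.1876, 0.3015]
ee_rot: [180.0, -0.1, 0.1]
force: [1.1, -0.1, 0.2]
grip_width: 0.0604
grasp_force: 30.0
```

Emit:
{"api": "move_arm", "payload": {"motion": [[1,-4.5,0,0],[2,-9,0,0],[3.3,-13,0,0],[3.3,-13,2,0],[3.3,-13,4,0]]}}

```text
clock: 23.95
tool_pos: [0.4681, -0.057, 0.261]
ee_rot: [180.0, -0.1, 0.4]
force: [-0.4, -0.7, -1.0]
grip_width: 0.0603
grasp_force: 30.0
```

Emit:
{"api": "move_arm", "payload": {"motion": [[0,0,0,0],[0,0,0,0],[0,0,0,0]]}}

```text
clock: 24.25
tool_pos: [0.4679, -0.0589, 0.2622]
ee_rot: [180.0, -0.1, 0.2]
force: [-0.6, 0.4, -0.0]
grip_width: 0.0603
grasp_force: 30.0
```

Run:
```python
from h import *
go(.469,-.056,.2255,90)
```

```text
move [ 0.1  -0.29  3.67] twist 0.003 alt -3.139 j6 78.5 p [ 0.4679 -0.0589  0.2622] rpy [ 1.7998e+02 -9.0000e-02  1.6000e-01]
```

Emit:
{"api": "move_arm", "payload": {"motion": [[0.1,-0.3,0,0],[0.1,-0.3,1.5,0],[0.1,-0.3,2.8,0],[0.1,-0.3,3.6,0],[0.1,-0.3,3.6,0]]}}

```text
clock: 24.75
tool_pos: [0.4687, -0.0554, 0.2246]
ee_rot: [-180.0, -0.0, 0.2]
force: [0.2, 0.5, 3.6]
grip_width: 0.0602
grasp_force: 30.0
```

Emit:
{"api": "move_arm", "payload": {"motion": [[0,0,0,0],[0,0,0,0]]}}

```text
clock: 24.95
tool_pos: [0.4687, -0.0554, 0.2246]
ee_rot: [-180.0, 0.0, 0.2]
force: [0.1, 0.5, 1.7]
grip_width: 0.0602
grasp_force: 30.0
```

Emit:
{"api": "move_arm", "payload": {"motion": [[0,0,0,0],[0,0,0,0],[0,0,0,0],[0,0,0,0]], "jaw": 100}}

```text
clock: 25.35
tool_pos: [0.4686, -0.0555, 0.2246]
ee_rot: [-180.0, 0.0, 0.2]
force: [-0.2, -0.8, -0.6]
grip_width: 0.0869
grasp_force: 0.0
```

Emit:
{"api": "move_arm", "payload": {"motion": [[0,0,-4,0],[0,0,-9,0],[-2,-4,-13,0],[-5,-8,-17,0],[-8,-12,-19,0]]}}

```text
clock: 25.85
tool_pos: [0.4019, 0.0454, 0.4049]
ee_rot: [-180.0, -0.1, 0.1]
force: [1.8, 1.4, -0.8]
grip_width: 0.0878
grasp_force: 0.0
```

Emit:
{"api": "move_arm", "payload": {"motion": [[-1,-3,-1,0],[-1,-6,-2,0],[-1,-8,-2,0],[-1,-8,-2,0],[-1,-8,-2,0]]}}

```text
clock: 26.35
tool_pos: [0.3924, 0.1249, 0.4223]
ee_rot: [180.0, 0.0, 0.3]
force: [-0.1, -0.2, 0.0]
grip_width: 0.0878
grasp_force: 0.0
```

Run:
```python
from h import *
cm=ctrl.camera_model('wrist'); im=snap('wrist','w13')
h=cv2.cvtColor(im,cv2.COLOR_RGB2HSV);H,S,V=[h[...,i].astype(int) for i in range(3)]
m=(H<20)&(S>150)&(V>90); m[230:]=0
seg(im,cm,m,.068,'cup',proj(cm,[.469,-.056,.068])[0])
m=(H>95)&(H<130)&(S>60)&(V>30); m[230:]=0
seg(im,cm,m,.015,'meter',proj(cm,[.4467,.3814,.015])[0])
print(tool()[0])
```

```text
cup bbox [ 384   83   53   54 2236] rect [467.7 -55.4] [58.2 58.8] ang 98.1 circ [467.8 -55.2] 30.1
meter bbox [  30   90   58   72 1760] rect [445.7 380.7] [89.7 55.4] ang 12.4 circ [445.9 380.7] 47.2
[0.39247771 0.12446209 0.42222205]
```

View pics/w13.png

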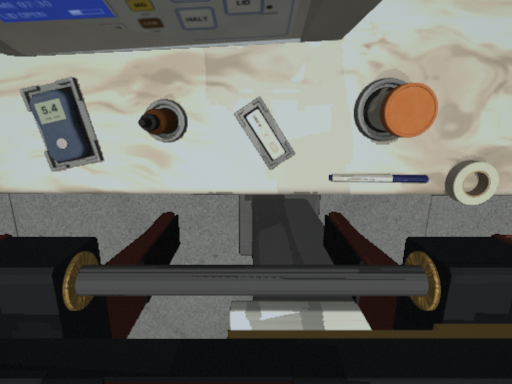

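All four sit in their docks: meter (62,125), bottle (162,121), cartridge (265,132) and cup (408,110). The marker (380,178) and tape (473,182) lie as they did, and the arm is clear.

```bash
python3 -c "
from cell import ctrl
print(ctrl.job_done())"
```

```text
the job is handed in; nothing more can be done
None
```

I placed the cup, bottle, meter and cartridge in their docks and released them, left the tape roll and marker alone, and handed the job in at about 26 s on the robot clock; no verdict came back.

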